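# Tap the cutting die home in the label press

### The job

Take the white-footed tapping block by its handle and use it to tap the cutting die along its guide rails into the label press, in several small taps with the block drawn back off the die after each, until the die meets the stop hidden under the hood. Do not touch the die with the gripper. Then stand the tapping block upright on the bench again and let go.

Things in the scene. Friction and masses are not known exactly. Their poses are not given: they have to be found in the camera images.
- press: Fixed label press, steel plate 130 wide, 12 mm thick; guide rails 80 mm apart, tops at height 30 mm, run into a closed grey hood (top 65 mm high; crossbar on it up to 123 mm). Origin: centre line at the rails' open ends, on the bench. x: along the rails into the hood, mostly to the robot's left. Along x: plate -85 to 190, rails 0 to 190, hood 55 to 190, crossbar 135 mm.
- stop: Rigid steel stop 12 x 76 x 22 mm fixed under the hood, out of sight. Origin: lower edge of the face that the die meets, on the centre line, 120 mm along x from the press origin and 12 mm up. Axes as the press's. When the die is against it, the die's outer end is flush with the open ends of the guide rails.
- die: Aluminium die 120 (x) x 76 x 25 mm with a steel ring 50 mm wide, 5 mm high on top, loose on the plate between the rails (a smaller one with a square cutter is a spare). Origin: centre of underside; x points into the hood. Tap its end face, 60 mm behind the origin, 12 to 37 mm above the bench. Starts 40 to 60 mm short of the stop. 0.5 kg, slides at a few N, stays where left.
- tapper: Tapping block standing on the bench: white nylon foot 50 (x) x 60 (y) x 40 mm high, upright square wooden handle 28 x 28 mm from height 40 to 130 mm. Origin: centre of the foot's underside, z up. Flat striking faces 25 mm from the origin at +x and -x, both alike. 0.25 kg. (The tool with a round steel foot is a weight, not wanted.)
Not all that is in view belongs to the job. Leave any blue or pink look-alike of the tapper alone.

How it is judged:
By the outcome, as a careful person would: the job done as asked, in the order asked, and still so for the second after the job is handed in, with the robot touching nothing.
It also fails if it takes over 48 s, if anything falls off the work surface, if the arm or the gripper's body presses on something with over 40 N, if the wrist force passes 120 N, or if a joint passes its speed limit or range.

### The arm

A 6-joint arm with a two-finger parallel gripper is mounted at the origin on the work surface. World frame = base frame: x ahead of the robot, y to its left, z up, the work surface at z = 0. Lengths are in m, angles in rad, forces in N, time in s.
With the tool pointing down it reaches from about 0.35 to 1 m from the base axis. Payload 7.1 kg.
Tool frame: the origin (TCP) lies between the finger pads; the fingertips stand 22 mm ahead of it and the grasp point (between the pads) lies 3 mm ahead of it; x points along the fingers, y is the direction in which the jaws open and shut, and the axes are right-handed (so a half turn about x gives the same grasp; the last joint's range is limited). The gripper opens to 85 mm and grips with 20 to 120 N. Pads are 22 mm wide; open, the fingers measure 114 mm over their backs; the gripper's body (76 mm by 85 mm) begins 54 mm behind the grasp point. The pads swing forward as they close: fully open they stand 13 mm farther back than shut.
Start: joints at [-1.363, 0.423, 1.63, -0, 1.089, -0.019], TCP at [0.141, -0.609, 0.232] pointing down, gripper open.
Joint ranges: [-3, 3], [-0.9, 2.11], [0.09, 2.58], [-1.31, 4.45], [0.11, 2.69], [-2.54, 2.54]. Speed limits (rad/s): [2.39, 2.39, 3.01, 3.14, 3.14, 3.14].

### API

Orientations are given as a rotation vector (axis times angle).
In Python, from rig import manip gives the robot as it stands. The module is installed in compiled form; this text tells all that it offers. Calls block until the motion is done:
- manip.move_to(position, orientation): joint-space move of the TCP to a pose.
- manip.servo_line(position, orientation=None, rate=0.15): straight line of the TCP; orientation=None keeps the orientation; rate is the mean speed in m/s.
- manip.set_joints(angles): joint-space move.
- manip.command_gripper(opening, f_grip=None): finger opening in m; f_grip is the grip in N (None keeps the last); returns when the fingers have stopped.
- manip.hold(seconds).
- manip.solve_ik(position, orientation): joint angles nearest the present ones, or None.
- manip.camera(name): name is "scene" or "top" or "wrist"; returns a dict with "image" (384x512x3 uint8, red, green, blue), "fx", "fy", "cx", "cy" (pixels), "cam_to_world" (4x4, takes a point from camera to world coordinates); the wrist camera has in their place "mount" (4x4, takes a point from camera to tool coordinates, whose origin is the TCP and whose axes are the tool frame's). Camera axes: x right, y down, z forward; pixel columns grow to the right and rows downward; lengths in m; the calibration is good to about 2 mm. A picture is of the moment at which its call begins: read the wrist's pose just before it. There is no depth.
A pose or a line that the arm cannot do raises manip.IKError and nothing moves.
- manip.sign_off(): hands the job in, once; it reports no verdict.
Readings, each from a call of its own:
- manip.get_time(): time.
- manip.get_joint_positions(): joint angles.
- manip.get_joint_vel(): joint speeds.
- manip.get_tau(): joint torques, N m.
- manip.get_position(): TCP position.
- manip.get_ee_rot(): TCP orientation.
- manip.get_contact_force(): force on the tool from outside, world axes, zero at the start.
- manip.get_torque(): the same for the moment, N m.
- manip.get_width(): finger opening in m.
Only numpy, scipy, OpenCV 4.12 (cv2) and the standard library are available. Lean on these libraries where they do the work, as an engineer would, in place of code of your own. Each camera call takes 0.05 s, during which the arm holds its last target. There are 200 camera calls.

## Working session

There is one attempt and no reset: what is moved stays moved. The work goes in short steps, each a Python script; the robot and the scene stay as the last script left them, time stands still between calls to the robot, and variables do not carry over. Pictures are saved under pics/ and viewed, about 8 in all and at most 12, crops included, and the job is handed in when it is done.

```bash
mkdir -p pics
cat > h.py <<'E'
from rig import manip as m
import numpy as np, cv2
def ray(c,u,v,T=None):
    T=c["cam_to_world"] if T is None else T
    d=np.array([(u-c["cx"])/c["fx"],(v-c["cy"])/c["fy"],1.]);T=np.array(T)
    return T[:3,3],T[:3,:3]@d
def onz(c,u,v,z,T=None):
    o,d=ray(c,u,v,T);return o+d*(z-o[2])/d[2]
def proj(c,p,T=None):
    T=np.array(c["cam_to_world"] if T is None else T)
    q=T[:3,:3].T@(np.array(p)-T[:3,3]);return np.array([c["fx"]*q[0]/q[2]+c["cx"],c["fy"]*q[1]/q[2]+c["cy"]])
def save(im,n): cv2.imwrite("pics/"+n,im[:,:,::-1])
E
python3 - <<'E'
from h import *
import pickle
D={}
for n in("top","scene"):
    c=m.camera(n);D[n]=c;print(n,c["fx"],np.round(c["cam_to_world"],3).tolist())
    save(cv2.resize(c["image"],(800,600)),n+"0.png")
pickle.dump(D,open("d0.pkl","wb"))
print(m.get_ee_rot(),m.get_time(),m.get_position(),m.get_width())
E
```

```text
top 350.9907794248486 [[0.019, -0.997, 0.077, 0.402], [-1.0, -0.019, -0.002, -0.08], [0.004, -0.077, -0.997, 0.974], [0.0, 0.0, 0.0, 1.0]]
scene 479.79947179964785 [[0.661, 0.537, -0.523, 1.07], [0.75, -0.454, 0.481, -0.652], [0.021, -0.711, -0.703, 0.896], [0.0, 0.0, 0.0, 1.0]]
[ 2.10184532  0.24089552 -2.10211493] 0.1 [ 0.14045484 -0.60849008  0.23090841] 0.085350995611019
```

View pics/top0.png

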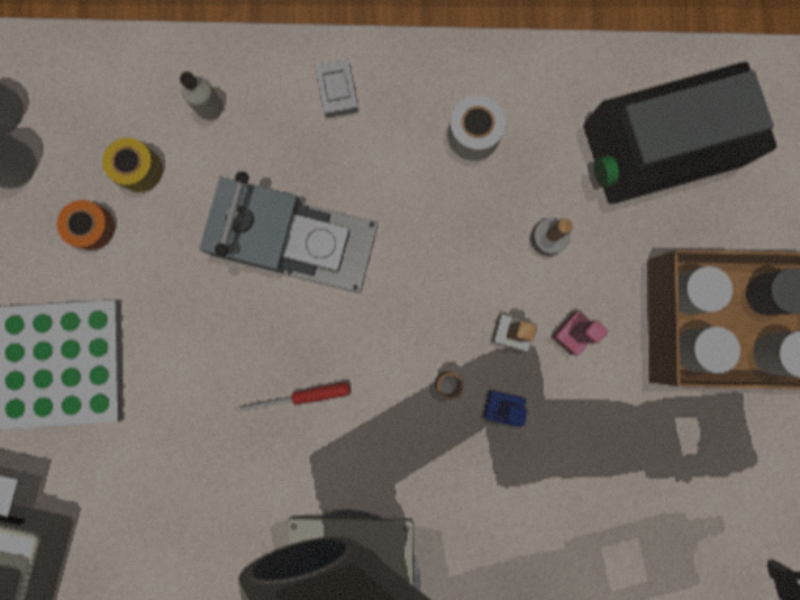

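View pics/scene0.png

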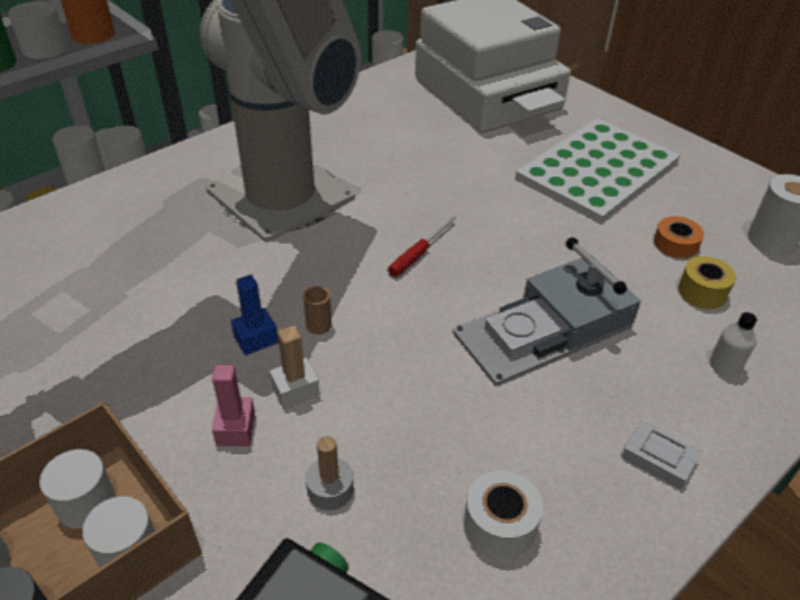

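Top view shows the white-footed tapper at (515,331), the press with its open end to the right at (290,240) and the die at (318,243). The scene view confirms which tapper is the wooden-handled one.

Run:
```python
from h import *
import pickle
from scipy.spatial.transform import Rotation as R
D=pickle.load(open("d0.pkl","rb"));c=D["top"];s=D["scene"];k=.64
def t(u,v,z):return np.round(onz(c,u*k,v*k,z),4)
print("handle top",t(525,328,.13)," scene",np.round(onz(s,290*k,333*k,.13),4))
for n,u,v,z in[("plate far corner",377,222,.012),("near",360,291,.012),("hood r top",297,191,.065),("hood r bot",281,270,.065),("hood l",221,178,.065),("hood lb",203,250,.065),("die ring",321,243,.042)]:print(n,t(u,v,z))
c_=m.camera("wrist");print(np.round(c_["mount"],3).tolist(),c_["fx"])
print(R.from_rotvec(m.get_ee_rot()).as_matrix().round(3).tolist())
p=t(525,328,.13)
def down(yaw): # jaw axis y_tool at yaw
    y=np.array([np.cos(yaw),np.sin(yaw),0]);x=np.array([0,0,-1.]);return R.from_matrix(np.c_[x,y,np.cross(x,y)]).as_rotvec()
for a in range(-180,180,30):
    for q in([p[0],p[1],.3],[.45,.0,.12]):
        j=m.solve_ik(q,down(np.radians(a)));print(a,None if j is None else np.round(j,2))
i=m.camera("top")["image"][90:290,100:410];save(cv2.resize(i,(800,516),interpolation=cv2.INTER_CUBIC),"crop.png")
```

```text
handle top [ 0.4355 -0.2716  0.13  ]  scene [ 0.4389 -0.2761  0.13  ]
plate far corner [ 0.6237 -0.0344  0.012 ]
near [ 0.4997 -0.0073  0.012 ]
hood r top [0.6619 0.0993 0.065 ]
hood r bot [0.527  0.1214 0.065 ]
hood l [0.6817 0.2284 0.065 ]
hood lb [0.5581 0.253  0.065 ]
die ring [0.5783 0.0595 0.042 ]
[[0.0, -0.259, 0.966, -0.142], [1.0, 0.001, -0.0, -0.001], [-0.001, 0.966, 0.259, -0.066], [0.0, 0.0, 0.0, 1.0]] 316.02858540452445
[[-0.0, 0.225, -0.974], [0.001, -0.974, -0.225], [-1.0, -0.001, -0.0]]
-180 None
-180 None
-150 [-0.58  0.18  1.81 -0.    1.16  2.04]
-150 None
-120 [-0.58  0.18  1.81  0.    1.16  1.51]
-120 [-0.03  0.35  2.08  0.    0.7   2.07]
-90 [-0.58  0.18  1.81 -0.    1.16  0.99]
-90 [-0.03  0.35  2.08 -0.    0.7   1.54]
-60 [-0.58  0.18  1.81 -0.    1.16  0.47]
-60 [-0.03  0.35  2.08 -0.    0.7   1.02]
-30 [-0.58  0.18  1.81  0.    1.16 -0.06]
-30 [-0.03  0.35  2.08 -0.    0.7   0.5 ]
0 [-0.58  0.18  1.81 -0.    1.16 -0.58]
0 [-0.03  0.35  2.08 -0.    0.7  -0.03]
30 [-0.58  0.18  1.81 -0.    1.16 -1.1 ]
30 [-0.03  0.35  2.08  0.    0.7  -0.55]
60 [-0.58  0.18  1.81 -0.    1.16 -1.63]
60 [-0.03  0.35  2.08 -0.    0.7  -1.07]
90 [-0.58  0.18  1.81  0.    1.16 -2.15]
90 [-0.03  0.35  2.08 -0.    0.7  -1.6 ]
120 None
120 [-0.03  0.35  2.08 -0.    0.7  -2.12]
150 None
150 None
```

View pics/crop.png

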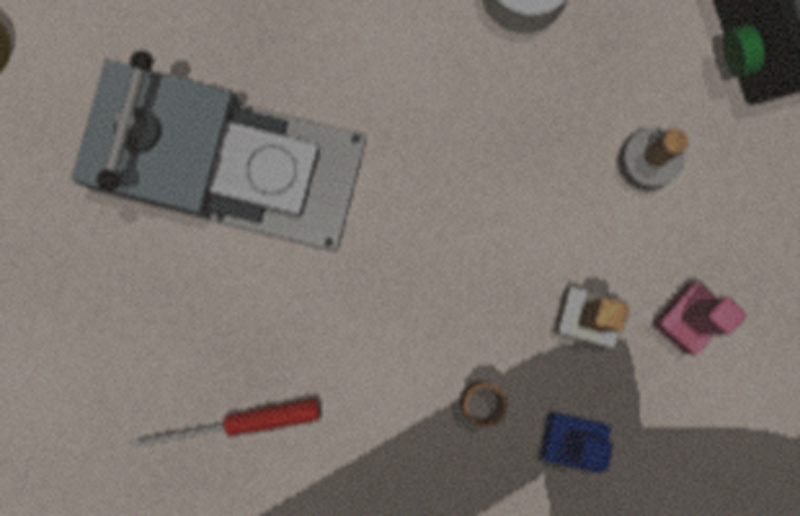

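The crop shows the white foot with corners near (572,285), (558,335) and (615,347), and its axes roughly parallel to the press. Perspective hides which side is 50 mm and which is 60 mm, so I'll look from close up.

```bash
cat >> h.py <<'E'
from scipy.spatial.transform import Rotation as R
def down(yaw):
    yaw=np.radians(yaw);y=np.array([np.cos(yaw),np.sin(yaw),0]);x=np.array([0,0,-1.]);return R.from_matrix(np.c_[x,y,np.cross(x,y)]).as_rotvec()
def wrist():
    T=np.eye(4);T[:3,3]=m.get_position();T[:3,:3]=R.from_rotvec(m.get_ee_rot()).as_matrix()
    c=m.camera("wrist");c["cam_to_world"]=T@np.array(c["mount"]);return c
E
python3 - <<'E'
from h import *
import pickle
m.move_to([.436,-.273,.28],down(-12));print(m.get_time())
c=wrist();pickle.dump(c,open("w1.pkl","wb"));save(cv2.resize(c["image"],(800,600)),"w1.png")
E
```

```text
1.85
```

View pics/w1.png

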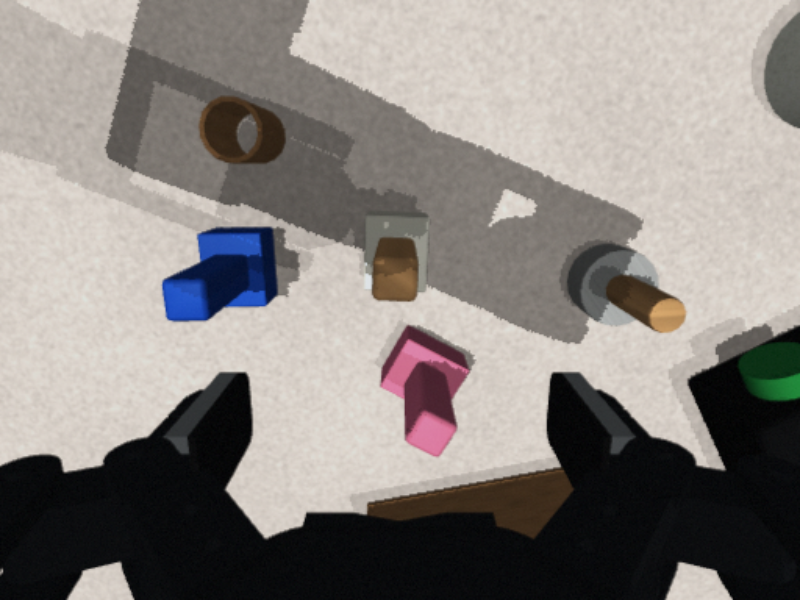

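The foot's top face spans about (365,214) to (429,214) and down to row 291. The handle's top face runs from (373,271) to (417,300), well aligned with the gripper.

Run:
```python
from h import *
import pickle
c=pickle.load(open("w1.pkl","rb"));k=.64
P={n:onz(c,u*k,v*k,z)for n,u,v,z in[("tl",367,215,.04),("tr",428,215,.04),("br",427,291,.04),("hl",373,299,.13),("hr",416,300,.13),("hu",375,270,.13),("hur",418,271,.13)]}
for n in P:print(n,P[n].round(4))
d=P["tr"]-P["tl"];print("foot w",np.linalg.norm(d),np.degrees(np.arctan2(d[1],d[0])),"depth",np.linalg.norm(P["br"]-P["tr"]))
d=P["hr"]-P["hl"];print("handle w",np.linalg.norm(d),np.degrees(np.arctan2(d[1],d[0])),"c",(P["hl"]+P["hr"]+P["hu"]+P["hur"])/4)
print("foot c",(P["tl"]+P["br"])/2, np.linalg.norm(P["hu"]-P["hl"]))
```

```text
tl [ 0.4182 -0.2394  0.04  ]
tr [ 0.4639 -0.2492  0.04  ]
br [ 0.4515 -0.3079  0.04  ]
hl [ 0.4177 -0.2826  0.13  ]
hr [ 0.4433 -0.2887  0.13  ]
hu [ 0.4229 -0.2652  0.13  ]
hur [ 0.4481 -0.2712  0.13  ]
foot w 0.046721279613708255 -12.04943331450284 depth 0.06004732621838911
handle w 0.026333595912954137 -13.435377653264611 c [ 0.43303063 -0.27690793  0.13      ]
foot c [ 0.43484855 -0.27369731  0.04      ] 0.01816198901231012
```

Run:
```python
from h import *
import pickle
x,y=.434,-.2725
m.servo_line([x,y,.098],down(-12.5),rate=.15);m.command_gripper(.0,60);print(m.get_width(),m.get_time(),m.get_contact_force())
print(m.get_position())
m.servo_line([x,y,.20],rate=.15)
print(m.get_width(),m.get_contact_force())
u=np.array([np.cos(np.radians(77.7)),np.sin(np.radians(77.7))]);o=np.array([.580,.062])
p=o-u*.14
m.move_to([*p,.20],down(77.7-180));print(m.get_time(),m.get_width())
c=wrist();pickle.dump(c,open("w2.pkl","wb"));save(cv2.resize(c["image"],(800,600)),"w2.png")
t=m.camera("top");pickle.dump(t,open("t2.pkl","wb"))
```

```text
0.027091591887965765 3.8333 [-1.1052908   0.23026007  6.06664429]
[ 0.43397938 -0.27258422  0.09839474]
0.02736584973589817 [-0.31628452  0.06696716 -3.88410579]
6.4 0.027363292305216648
```

View pics/w2.png

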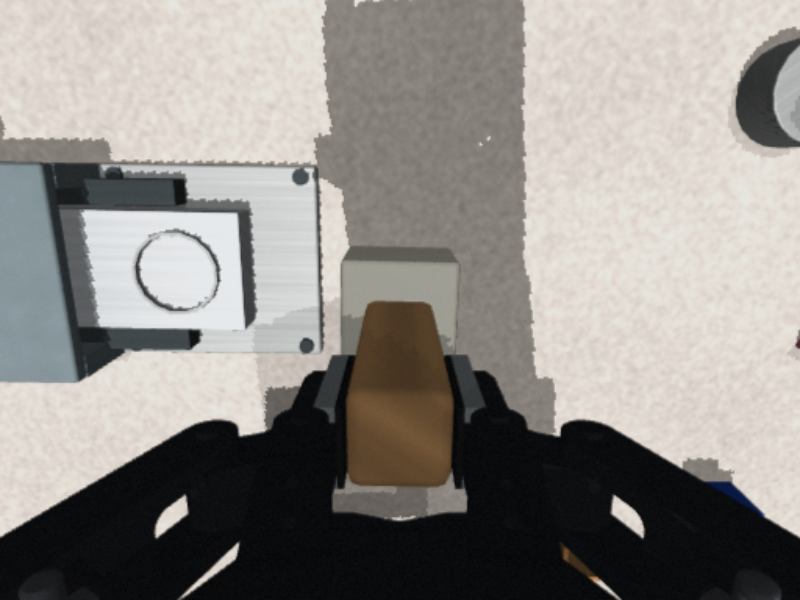

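Here the plate corners are at (317,167) and (322,352), the die's end top edge runs (239,211)–(246,329), the rail ends are at about (186,180) and (199,333), and the ring centre is at (178,270).

Run:
```python
from h import *
import pickle
c=pickle.load(open("w2.pkl","rb"));k=.64
P={n:onz(c,u*k,v*k,z)for n,u,v,z in[("pf",317,167,.012),("pn",322,352,.012),("df",239,211,.037),("dn",246,329,.037),("rf",186,180,.03),("rfi",187,205,.03),("rn",199,347,.03),("rni",198,332,.03),("ring",178,270,.042),("hf",48,163,.065),("hn",79,381,.065),("ft",343,262,.142),("ftr",458,263,.142)]}
for n in P:print(n,P[n].round(4))
def L(a,b):
    d=P[b]-P[a];print(a,b,np.linalg.norm(d)*1e3,np.degrees(np.arctan2(d[1],d[0]))%180)
L("pf","pn");L("df","dn");L("rfi","rni");L("hf","hn");L("ft","ftr")
pm=(P["pf"]+P["pn"])/2;dm=(P["df"]+P["dn"])/2;rm=(P["rfi"]+P["rni"])/2
for yaw in(76,77,78,79):
    a=np.radians(yaw);u=np.array([np.cos(a),np.sin(a),0]);v=np.array([-u[1],u[0],0]);o=pm+.085*u
    print(yaw,o,[(n,((q-o)@u*1e3).round(1),((q-o)@v*1e3).round(1)) for n,q in [("die",dm),("rails",rm),("ring",P["ring"]),("rn",P["rn"]),("rf",P["rf"]),("hood",(P["hf"]+P["hn"])/2),("foot",(P["ft"]+P["ftr"])/2)]])
```

```text
pf [ 0.6242 -0.036   0.012 ]
pn [ 0.5002 -0.0071  0.012 ]
df [0.6084 0.0131 0.037 ]
dn [0.5348 0.0309 0.037 ]
rf [0.6332 0.0417 0.03  ]
rfi [0.6187 0.0459 0.03  ]
rn [0.5274 0.0682 0.03  ]
rni [0.5377 0.0655 0.03  ]
ring [0.5819 0.0589 0.042 ]
hf [0.6554 0.0971 0.065 ]
hn [0.5316 0.1288 0.065 ]
ft [ 0.5815 -0.0574  0.142 ]
ftr [ 0.5711 -0.1034  0.142 ]
pf pn 127.29221704964094 166.88703217036286
df dn 75.78531099971826 166.37253874852615
rfi rni 83.32162892301258 166.40287479641393
hf hn 127.77932217237137 165.62635551723048
ft ftr 47.17938011826582 77.24889401316756
76 [0.58276925 0.06088658 0.012     ] [('die', np.float64(-40.4), np.float64(1.4)), ('rails', np.float64(-6.1), np.float64(3.2)), ('ring', np.float64(-2.1), np.float64(0.4)), ('rn', np.float64(-6.3), np.float64(55.5)), ('rf', np.float64(-6.4), np.float64(-53.6)), ('hood', np.float64(53.1), np.float64(2.2)), ('foot', np.float64(-138.6), np.float64(-27.9))]
77 [0.58132673 0.0612329  0.012     ] [('die', np.float64(-40.4), np.float64(0.7)), ('rails', np.float64(-6.1), np.float64(1.8)), ('ring', np.float64(-2.1), np.float64(
[... 214 characters left out ...]
399 0.012     ] [('die', np.float64(-40.4), np.float64(-0.1)), ('rails', np.float64(-6.1), np.float64(0.4)), ('ring', np.float64(-2.2), np.float64(-2.5)), ('rn', np.float64(-4.4), np.float64(52.7)), ('rf', np.float64(-8.4), np.float64(-56.3)), ('hood', np.float64(53.1), np.float64(-2.7)), ('foot', np.float64(-139.6), np.float64(-26.0))]
79 [0.57842466 0.06184975 0.012     ] [('die', np.float64(-40.4), np.float64(-0.9)), ('rails', np.float64(-6.1), np.float64(-0.9)), ('ring', np.float64(-2.2), np.float64(-4.0)), ('rn', np.float64(-3.5), np.float64(51.3)), ('rf', np.float64(-9.4), np.float64(-57.7)), ('hood', np.float64(53.0), np.float64(-5.1)), ('foot', np.float64(-140.0), np.float64(-25.0))]
```

```bash
cat >> h.py <<'E'
YAW=76.7;a_=np.radians(YAW);U=np.array([np.cos(a_),np.sin(a_),0]);V=np.array([-U[1],U[0],0]);O=np.array([.5817,.0611,0])
def at(face,z): return O+U*(face-.025)+np.array([0,0,z])
def go(face,z=.115,rate=.05): m.servo_line(at(face,z),down(YAW-180),rate=rate)
def push(): return -float(np.dot(m.get_contact_force(),U))
E
python3 - <<'E'
from h import *
go(-.115,.2,.15);go(-.115,.135,.15); go(-.068,.135,.15); go(-.065,.115,.08); m.hold(.2);b=push();print("free",b,m.get_contact_force(),m.get_time())
f=-.062
while f<-.030:
    f+=.002;go(f,rate=.04);p=push()-b
    print(round(f,3),round(p,2))
    if p>1.5:break
go(f-.015,rate=.06);m.hold(.1);print(push()-b,m.get_position(),m.get_time(),m.get_width())
open("f.txt","w").write(f"{f} {b}")
c=wrist();save(cv2.resize(c["image"],(800,600)),"w3.png")
E
```

```text
free -0.22628724697960798 [ 0.36097289  0.14719342 -1.53425476] 8.4
-0.06 -0.24
-0.058 1.58
-0.17771639358305333 [ 0.5591448  -0.03445402  0.11499498] 9.425 0.027502297841052174
```

View pics/w3.png

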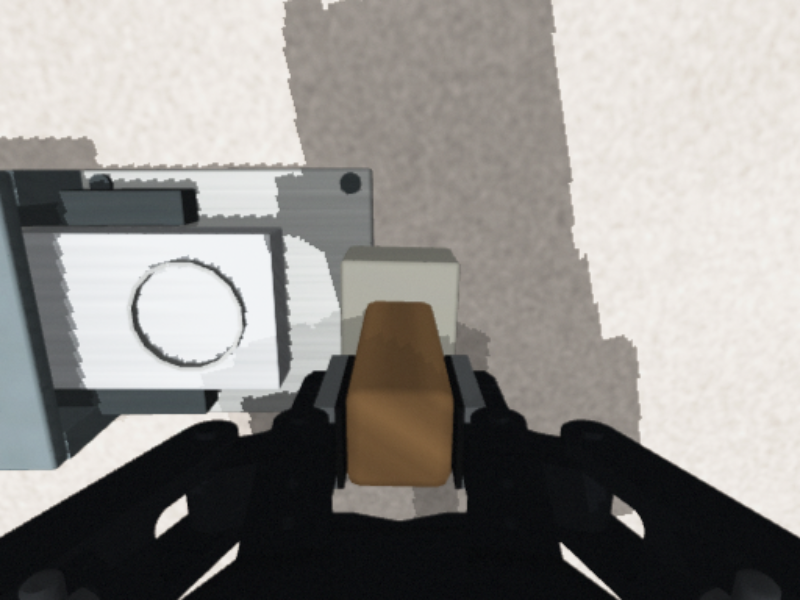

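The die's end edge is at (282,229)–(281,388) and the foot's near edge at (342,262). The gap looks wider than 15 mm, so the 1.58 N reading may have been only motion noise. Checking.

Run:
```python
from h import *
c=wrist();k=.64
for n,u,v,z in[("foot",342,262,.057),("footR",458,263,.057),("df",282,229,.037),("dn",281,388,.037),("pf",372,170,.012),("rf",197,205,.03),("rn",217,395,.03)]:
    p=onz(c,u*k,v*k,z)-O;print(n,round(p@U*1e3,1),round(p@V*1e3,1))
b=push()
f=-.062;prev=None
for i in range(20):
    f+=.002;go(f,rate=.04);m.hold(.05);p=push()-b
    print(round(f,3),round(p,2),(np.round(m.get_contact_force(),1)).tolist())
    if p>1.5:break
print(m.get_time(),m.get_position(),at(f,.115))
```

```text
foot -73.6 -27.1
footR -121.3 -26.7
df -45.0 -38.2
dn -39.8 38.7
pf -84.0 -63.4
rf -5.5 -48.1
rn -5.6 45.9
-0.06 -0.15 [0.6, 0.7, -3.0]
-0.058 -0.31 [0.7, 0.8, -1.5]
-0.056 0.77 [0.9, -0.3, -2.3]
-0.054 0.78 [0.2, -0.2, -2.3]
-0.052 0.78 [-0.4, -0.0, -2.9]
-0.05 -0.08 [-0.1, 0.8, -3.0]
-0.048 0.91 [1.4, -0.6, -2.6]
-0.046 1.04 [0.4, -0.5, -3.5]
-0.044 0.34 [-0.1, 0.4, -2.7]
-0.042 0.69 [1.1, -0.3, -1.7]
-0.04 1.74 [-0.9, -0.9, -1.4]
13.05 [ 0.56661296 -0.00219992  0.11497033] [ 0.56674677 -0.00215663  0.115     ]
```

Run:
```python
from h import *
go(-.055);m.hold(.1);b=push()
for f in(-.034,-.027,-.020,-.014):
    go(f,rate=.06);p=push()-b;go(f-.012,rate=.08);print(f,round(p,2),round(m.get_time(),2))
c=wrist();t=m.camera("scene");save(cv2.resize(c["image"],(800,600)),"w4.png");save(t["image"],"s4.png")
```

```text
-0.034 -0.27 14.4
-0.027 -0.42 15.17
-0.02 -1.31 15.93
-0.014 0.69 16.68
```

View pics/w4.png

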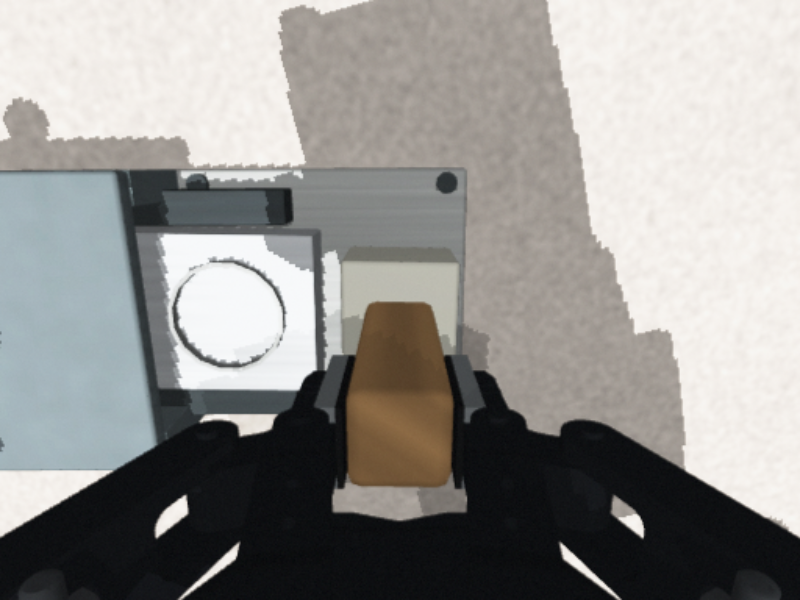

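The die's end edge is at column ~321 and the rail end at ~291, so about 13 mm remains. The rails look straight and the die square. I'll continue with smaller taps and watch the force.

Run:
```python
from h import *
b=push()
f=-.014
F=[-.010,-.007]+[-.0055+.0015*i for i in range(9)]
for f in F:
    go(f,rate=.05);m.hold(.06);p=np.mean([push() for _ in range(3)])-b
    e=(np.array(m.get_position())-at(f,.115))@U
    go(f-.01,rate=.08);print(round(f,4),round(p,2),round(e*1e3,2),m.get_width(),round(m.get_time(),2))
    if p>12:break
c=wrist();save(cv2.resize(c["image"],(800,600)),"w5.png")
```

```text
-0.01 -0.51 0.36 0.027445487990589598 17.58
-0.007 -0.91 0.4 0.027254471636421924 18.32
-0.0055 0.19 0.4 0.027395092896377465 19.04
-0.004 -0.55 0.39 0.02737103821642947 19.76
-0.0025 -0.54 0.37 0.02727622904692724 20.48
-0.001 1.26 0.31 0.027258787285341757 21.19
0.0005 5.74 -0.22 0.027215150967929924 21.91
0.002 8.72 -0.83 0.027068121447650677 22.62
0.0035 10.93 -1.44 0.027086437080604077 23.34
0.005 14.81 -1.98 0.027238596779900145 24.06
```

View pics/w5.png

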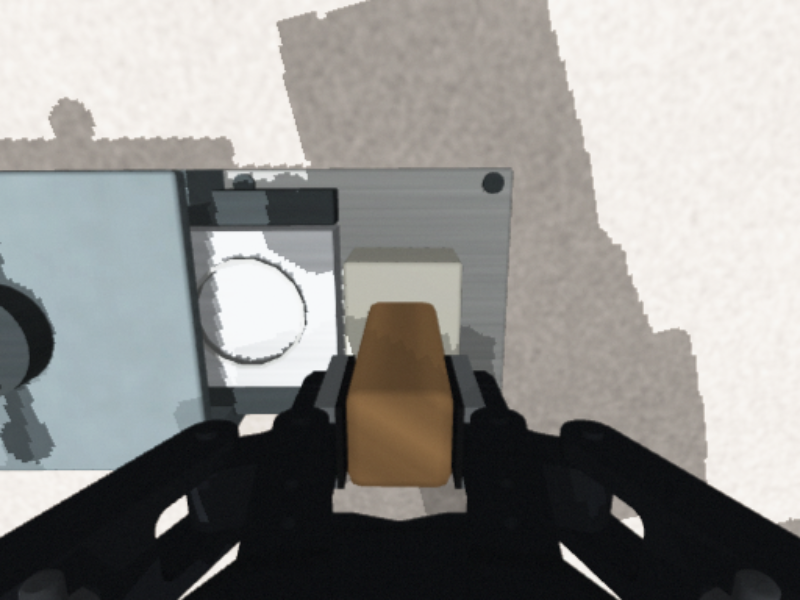

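The die edge (~338) now looks flush with the rail end (~337), and the force climbed steadily from about −1 mm on. I'll enlarge it to check flushness.

Run:
```python
from h import *
import pickle
go(-.03,.115,.1);c=wrist();pickle.dump(c,open("w6.pkl","wb"))
i=c["image"][100:200,100:233];save(cv2.resize(cv2.convertScaleAbs(i,alpha=1.3,beta=20),(798,600),interpolation=cv2.INTER_NEAREST),"w6.png")
for z,y in((.03,.045),(.03,-.045),(.012,-.045),(.037,.03),(.037,-.03),(.012,-.03)):
    print(z,y,(proj(c,O+np.array([0,0,z])+V*y)-[100,100])*6, "face -5:",(proj(c,O+np.array([0,0,z])+V*y-.005*U)-[100,100])*6)
```

```text
0.03 0.045 [516.46642534 910.48077182] face -5: [554.72886431 910.46677339]
0.03 -0.045 [472.76760909 214.09302739] face -5: [515.00401275 214.06386024]
0.012 -0.045 [505.86125161 201.25665703] face -5: [545.06154352 201.22935232]
0.037 0.03 [497.69265495 825.5667216 ] face -5: [537.67294399 825.55051163]
0.037 -0.03 [466.86497722 349.32584862] face -5: [509.64944179 349.29900073]
0.012 -0.03 [512.68157151 318.4891694 ] face -5: [551.26203721 318.46440539]
```

View pics/w6.png

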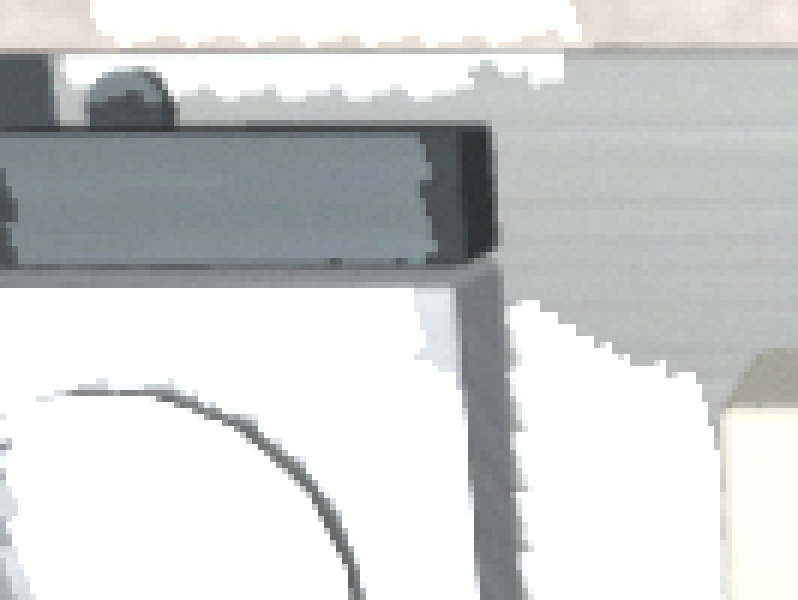

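The rail's end edge is at column 461 (top) and 493 (bottom), and the die's at 460 and ~510. That puts the die within about 1 mm of flush, possibly slightly skewed. Two or three firmer taps with a stronger grip will tell.

Run:
```python
from h import *
import pickle
m.command_gripper(0,115);go(-.02,.115,.1);m.hold(.1);b=np.mean([push() for _ in range(3)])
for f in (.002,.004,.006,.008):
    go(f,rate=.05);m.hold(.1);p=np.mean([push() for _ in range(3)])-b
    e=(np.array(m.get_position())-O)@U+.025
    go(f-.014,rate=.08);print(f,round(p,2),round(e*1e3,2),round(m.get_time(),2))
    if p>22:break
go(-.03,.115,.1);c=wrist();pickle.dump(c,open("w7.pkl","wb"));print(m.get_time())
i=c["image"][100:200,100:233];save(cv2.resize(cv2.convertScaleAbs(i,alpha=.9),(798,600),interpolation=cv2.INTER_NEAREST),"w7.png")
```

```text
0.002 3.4 1.88 26.14
0.004 11.63 2.67 27.03
0.006 18.87 3.27 27.93
0.008 25.14 3.95 28.82
29.2583
```

View pics/w7.png

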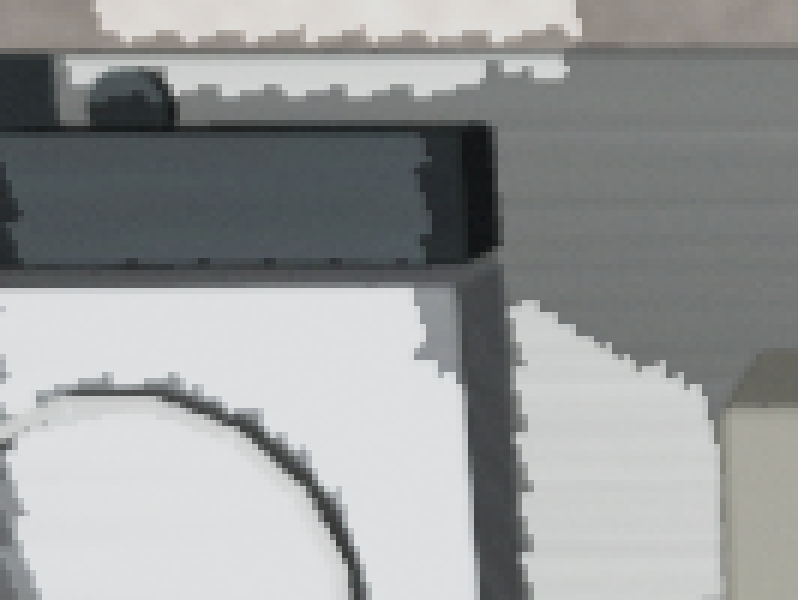

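The die hasn't moved under 25 N: the end-edge columns match the previous picture and it's flush with the rail end. It's on the stop, so I'll set the tapper down on free bench, clear of the plate.

Run:
```python
from h import *
go(-.05,.115,.1);go(-.07,.15,.12);go(-.19,.15,.2);go(-.19,.104,.12);m.hold(.1);b=m.get_contact_force()[2]
z=.104
while z>.0965:
    z-=.001;go(-.19,z,.03);f=m.get_contact_force()[2]-b
    if f>4:break
print("z",z,f,m.get_time())
m.command_gripper(.06);m.hold(.15);m.command_gripper(.085);p=np.array(m.get_position());m.servo_line(p+[0,0,.13],rate=.15)
m.servo_line(p+[-.02,-.12,.16],rate=.25);m.hold(.2)
print(m.get_time(),m.get_contact_force())
t=m.camera("scene")
save(cv2.resize(t["image"],(800,600)),"s8.png")
```

```text
z 0.09799999999999999 13.462490893894026 32.975
35.7917 [ 0.7389934   0.72264534 -0.31103506]
```

View pics/s8.png

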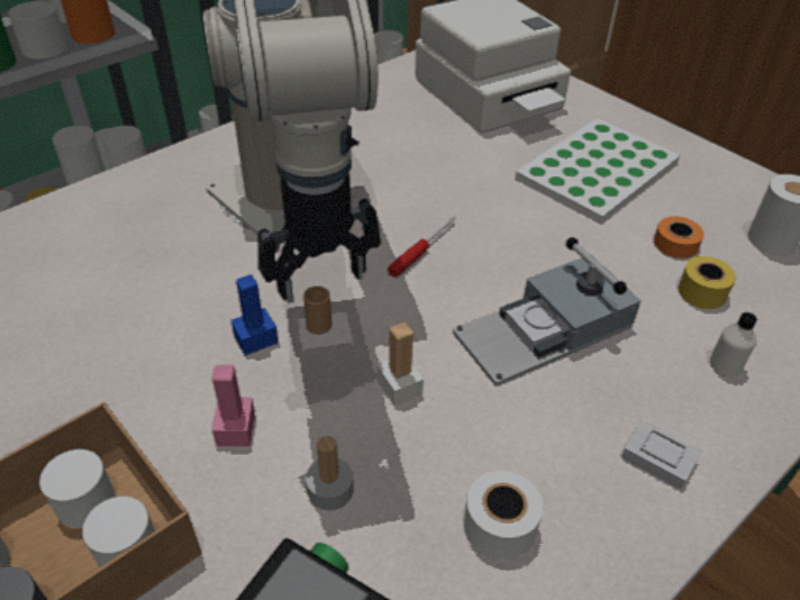

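The tapper stands upright at (402,370), the die is in the hood with its end at the rail ends at (560,340), and the gripper is clear of everything. Handing in.

```bash
python3 -c "
from h import *
print(m.get_joint_vel().round(4) if hasattr(m.get_joint_vel(),'round') else m.get_joint_vel(),m.get_time());print(m.sign_off())"
```

```text
[-0.0042 -0.002  -0.0055 -0.0008  0.0027 -0.0028] 35.8417
the job is handed in; nothing more can be done
None
```

The die is against the hidden stop, and the tapping block is standing upright on open bench with the gripper clear. I handed the job in at about 36 s of the 48 s allowed.

**What I did:** I gripped the block by its handle and drove the die in with about 18 small taps, drawing the block back after each. The first four moved it about 28 mm in steps of 6–8 mm. The rest were 1.5–4 mm each, ending with four firmer taps to make sure the die was seated.

**Last checks:**
- **Stop reached:** in the last taps the push rose steadily to about 25 N, and the die did not move between the close-up pictures before and after them. Its end looks flush with the rail ends to within about 1 mm, which is as finely as I could measure.
- **Block set down:** it stands upright about 0.2 m from the rails' open end. The final picture shows the gripper clear and the arm at rest.

**Things that disagreed:**
- An early 1.6 N reading at −58 mm, taken for contact, was noise. The die was actually touched at about −42 mm.
- The rail ends measured between 6 mm short of and 1.4 mm past their expected place, so I relied on force and flushness for the end point.
- The block tilted slightly in the grip at the stop, so I raised the grip from 60 N to 115 N for the last taps.

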